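# Turn a relief plaque face down in its press and close the press

## Robot

A 7-joint arm with a two-finger parallel gripper is mounted at the origin on the work surface. World frame = base frame: x ahead of the robot, y to its left, z up, the work surface at z = 0. Lengths are in mm, angles in rad, forces in N, time in s.
With the tool pointing down it reaches from about 400 to 925 mm from the base axis. Payload 5.6 kg.
Tool frame: the origin (TCP) lies midway between the tips of the shut fingers; the grasp point (between the pads) lies 19 mm behind it; z points along the fingers, y is the direction in which the jaws open and shut (so a half turn about z gives the same grasp; the last joint's range is limited). The gripper opens to 85 mm and grips with 20 to 120 N. Pads are 22 mm wide; open, the fingers measure 114 mm over their backs; the gripper's body (76 mm by 85 mm) begins 54 mm behind the grasp point. The pads swing forward as they close: fully open they stand 13 mm farther back than shut.
Start: joints at [1.268, 0.468, -0.012, 1.603, 0.006, 1.071, -0.056], TCP at [166.934, -628.206, 198.39] pointing down, gripper open.
Joint ranges: [-2.53, 2.53], [-0.31, 2.02], [-1.57, 1.55], [0.28, 2.44], [-1.29, 4.43], [0.15, 1.84], [-2.92, 2.92]. Speed limits (rad/s): [2.57, 2.57, 3.14, 3.14, 3.14, 3.14, 3.14].

## Interface

Orientations are given as a unit quaternion [x, y, z, w].
In Python, from workcell import arm gives the robot as it stands. The module is installed in compiled form; this text tells all that it offers.
- The arm moves only by the tool send_rows, never from a script. Its argument "moves" is a list of rows, each a list of 4 numbers: the shift along the tool's x, y, z in cm, then the turn about the tool's z in rad. A call has 1 to 20 rows; each row shifts and turns the commanded pose from where the row before left it, along the tool's axes as they then stand; what a row does not reach is not made up. A row lasts 1/8 s, in which the tool goes at most 62.5 mm and 10.7 degrees, less where a joint would pass 70% of its speed; a pose out of reach is approached as far as the arm can. A call is refused whole if a number of a shift passes 6.25 or a number of a turn 0.188, either way. A call with a gripper value outside its range is refused whole. "jaw" is the opening, from -1 (shut) to 1 (fully open), set as the call begins (left out, the last holds). The fingers move at their own pace and stop on an object; "newtons" is the grip in N (left out, the last holds). Time passes only in rows, so rows that do not move let the fingers close. It gives the time, the measured TCP pose, the force and the opening at its end, in the units of the state.
- arm.read_state(): the state, without advancing time (a new reading comes with each control period).
- arm.read_camera(name): name is "side" or "top"; returns a dict with "img" (384x512x3 uint8, blue, green, red), "fx", "fy", "cx", "cy" (pixels), "k1" (the pictures are not rectified: a ray, as slopes to the right and down, at radius r is drawn at 1 + k1 r^2 times it, then the intrinsics apply), "extrinsics" (4x4, takes a point from world to camera coordinates). Camera axes: x right, y down, z forward; pixel columns grow to the right and rows downward; lengths in mm; the calibration is good to about 2 mm. A picture is of the moment at which its call begins. There is no depth.
- arm.hand_in(): hands the job in, once; it reports no verdict.
The state is a dict: "time": time; "q": joint angles; "qd": joint speeds; "joint_torque": joint torques, N m; "tool_pos": TCP position; "tool_rot": TCP orientation; "force": force on the tool from outside, world axes, zero at the start; "moment": the same for the moment, N m; "gripper_width": finger opening in mm.
Only numpy, scipy, OpenCV 4.12 (cv2) and the standard library are available. Lean on these libraries where they do the work, as an engineer would, in place of code of your own. Each camera call takes 0.05 s, during which the arm holds its last target. There are 200 camera calls.

## Task

Swing the flap of the wooden press up and over so that the carved plaque lying on it tips over the hinge, goes down the ramp and lies flat, carved face down, in the bed; then swing the flap back down to rest. Last, take the loose press plate by its handle, keep it level, and lower it gently over the two guide pins until it lies flat on the plaque, and let go. Leave the other things on the table where they are.

Things in the scene. Friction and masses are not known exactly. Their poses are not given: they have to be found in the camera images.
- jig: Press fixed to the table; plywood base 170 (x) by 295 (y) by 8 mm. Origin on the table below the hinge, z up. Along +y: flap (y -156 to 0 mm), hinge (y 0), slippery 45-degree ramp from 71 mm up at y 13 down to y 76, slippery bed (floor 8 mm up, 88 mm wide, side strips 12 mm high), end stop 34 mm high at y 180 to 188. Yaw within 0.15 rad of the robot's.
- jig_bed (a point): Point on the bed floor (8 mm above the table) midway between the two upright steel guide pins; the press's axes. Pins: 12 mm diameter, at x = +62 and -62 mm from this point, tops 62 mm above the bed floor, the last 8 mm tapering to 4 mm diameter. The end stop's inner face is at y = +50 mm.
- flap_hinge (a point): Middle of the flap's hinge line, 80 mm above the table, with the press's axes; the line runs along the press's x. A ledge 11 mm high on the flap along the hinge carries the plaque when the flap is upright. The flap: board 100 by 98 mm, 8 mm thick, 0.25 kg, 6 mm side strips.
- flap (a joint): Flap angle: 0 level on its support (pointing to the press's -y), 1.57 upright, stop at 2.15 leaning over the ramp. Hinge almost free: let go below upright it falls to 0, past upright it leans on its stop, in the way of the press plate. The plaque tips off towards +y somewhere between 1.6 and 1.95 and slides down by itself.
- flap_bar (a point): Middle of the flap's grip bar: round steel, 12 mm diameter, along the press's x, 156 mm from the hinge line, 76 mm above the table with the flap down. Clear gap of 52 mm between bar and flap edge; free for 76 mm between its side arms; only the table below. It turns between fingers that grip it gently (20 to 30 N) while the flap swings.
- plaque_centre (a point): Centre of the loose relief plaque, 80 (x) by 90 (y) by 16 mm, 0.07 to 0.14 kg: plywood, face with raised dark border and rosette, plain back with a small steel hanger. Its z axis points out of the carved face: up at the start (lying on the flap), down when turned over. Flat on the bed, its centre is 8 mm above the bed floor.
- plate_grip (a point): Grip point of the loose aluminium press plate, 40 mm above its underside. Plate 160 (x) by 80 (y) by 12 mm, 0.3 to 0.55 kg; two 15 mm holes at x = +62, -62 mm (either way round fits). Wooden handle on top: 70 mm along x, 20 mm thick in y, 12 to 62 mm above the underside. Starts flat on the table left or right of the press. Seated, this point is 56 mm above jig_bed.
- panel: Bystander: finished dark picture panel, 150 by 110 by 12 mm, flat on the table; origin at the centre of its underside.
- glue_jar: Bystander: jar, 52 mm diameter, 65 mm high; origin at the centre of its underside.
- spool: Bystander: black thread spool, 40 mm diameter, 50 mm high; origin at the centre of its underside.
- brush: Bystander: brush 170 mm long lying on the table along its own x.
- screwdriver: Bystander: blue screwdriver 170 mm long lying on the table along its own x.
Not all that is in view belongs to the job. Of the things like the part that bears plate_grip, leave any that is pink; of the rest the larger one is meant.

How it is judged (in metres and radians):
On the way, in this order (a step that is already met when the one before it is completed fails the run):
1. the flap is swung up to upright (value of joint flap above 1.5 rad).
2. the plaque lies carved face down, flat in the bed (angle between plaque_centre's own z axis and vertical above 3.06 rad and y of plaque_centre in the frame of jig_bed between -0.02 and 0.02 m and x of plaque_centre in the frame of jig_bed between -0.012 and 0.012 m and z of plaque_centre in the frame of jig_bed below 0.0115 m), for 0.2 s.
At the end, for the whole second after the job is handed in: Plaque flat and carved face down in the bed, within 20 mm of its middle along it and 12 mm across; flap back down (under 0.1 rad); plate on both pins, centred within 6 mm, level within 0.05 rad, resting on the plaque (grip point 52 to 59 mm above the bed floor); all at rest (all of step 2 and value of joint flap below 0.1 rad and horizontal distance between plate_grip and jig_bed below 0.006 m and z of plate_grip in the frame of jig_bed between 0.052 and 0.059 m and angle between plate_grip's own z axis and vertical below 0.05 rad and linear speed of each of plate, plaque below 0.03 m/s); the robot touches nothing.
It fails at once if the press plate is dropped or slammed onto the press (faster than 0.6 m/s over the bed, below 180 mm) (horizontal distance between plate_grip and jig_bed below 0.03 m and z of plate_grip in the frame of jig_bed below 0.18 m and linear speed of plate above 0.6 m/s).
It fails at once if another thing on the table is moved by more than 30 mm (distance of any of panel, glue_jar, spool, brush, screwdriver from where it was at the start of the episode above 0.03 m).
It also fails if it takes over 67 s, if anything falls off the work surface, if the arm or the gripper's body presses on something with over 40 N, if the wrist force passes 120 N, or if a joint passes its speed limit or range.

## Working session

There is one attempt and no reset: what is moved stays moved. The work goes in short steps, Python scripts to look and compute and a tool call to move; the robot and the scene stay as the last step left them, time stands still between calls to the robot, and variables do not carry over. Pictures are saved under pics/ and viewed, about 8 in all and at most 12, crops included, and the job is handed in when it is done.

Besides the shell and the picture viewer there is one more tool, called after "Request:" by a JSON object that holds its "fn" and its "kwargs". send_rows: Moves the arm, as the interface text tells. Its arguments: {"type":"object","properties":{"moves":{"type":"array","items":{"type":"array","items":{"type":"number"}}},"jaw":{"type":"number"},"newtons":{"type":"number"}},"required":["moves"]}

```bash
mkdir -p pics
cat > h.py <<'E'
import numpy as np, cv2
from workcell import arm
def snap(name,fn=None):
    c=arm.read_camera(name)
    if fn: cv2.imwrite('pics/'+fn,c['img'])
    np.savez('cam_'+name+'.npz',**{k:np.array(v) for k,v in c.items()})
    return c
def load(name):
    return dict(np.load('cam_'+name+'.npz'))
def ray(c,u,v):
    x=(u-c['cx'])/c['fx'];y=(v-c['cy'])/c['fy'];xd,yd=x,y
    for _ in range(20):
        s=1+c['k1']*(xd*xd+yd*yd);xd,yd=x/s,y/s
    E=np.array(c['extrinsics']);R,t=E[:3,:3],E[:3,3]
    return -R.T@t,R.T@np.array([xd,yd,1.])
def atz(c,u,v,z):
    o,d=ray(c,u,v);return o+d*(z-o[2])/d[2]
def proj(c,p):
    E=np.array(c['extrinsics']);q=E[:3,:3]@np.array(p,float)+E[:3,3]
    x,y=q[0]/q[2],q[1]/q[2];s=1+c['k1']*(x*x+y*y)
    return np.array([c['fx']*x*s+c['cx'],c['fy']*y*s+c['cy']])
E
python3 - <<'E'
from h import *
for n in('top','side'):
    c=snap(n,n+'0.png');print(n,c['fx'],c['cx'],c['cy'],c['k1'],ray(c,256,192))
s=arm.read_state();print(s['time'],s['tool_pos'],s['tool_rot'],s['gripper_width'])
E
```

```text
top 430.3695964871229 257.1319758408137 185.30614145314937 -0.06618938044907818 (array([ 301.74099904,   57.8116365 , 1318.99091255]), array([ 0.12714275,  0.00362435, -0.99200324]))
side 475.2979197630612 249.6470102463468 189.04234302060414 0.008562529385378763 (array([ 207.80587174, 1083.79062274, 1103.05657807]), array([ 0.15910045, -0.7009064 , -0.69543845]))
0.1 [ 166.74000484 -627.65544395  197.52077945] [ 9.91579904e-01  1.29493718e-01 -1.63475699e-04 -8.02963445e-04] 85.70517870936877
```

View pics/top0.png

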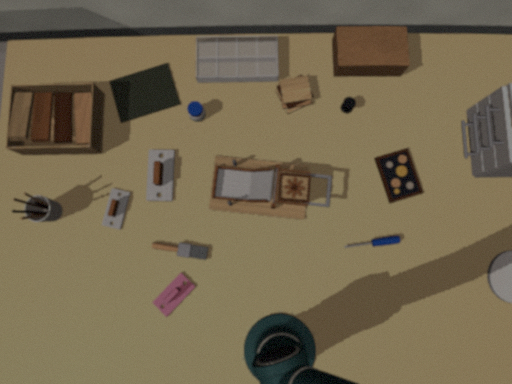

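View pics/side0.png

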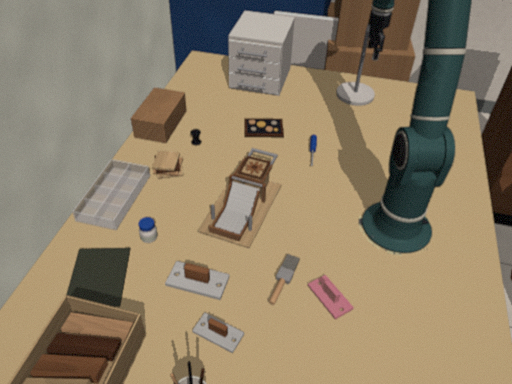

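Top view: press around (215–330, 157–217), bar near x≈330. The large aluminium plate is at (161,175), the small one at (117,208), and the pink one at (174,293). I'll enlarge the top view next.

Run:
```python
from h import *
a=load('top')['img'][143:223,142:342];b=load('side')['img'][145:305,160:285]
cv2.imwrite('pics/c1.png',cv2.resize(a,None,fx=4,fy=4,interpolation=cv2.INTER_CUBIC))
cv2.imwrite('pics/c2.png',cv2.resize(b,None,fx=3.75,fy=3.75,interpolation=cv2.INTER_CUBIC))
```

```text
(no output)
```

View pics/c1.png

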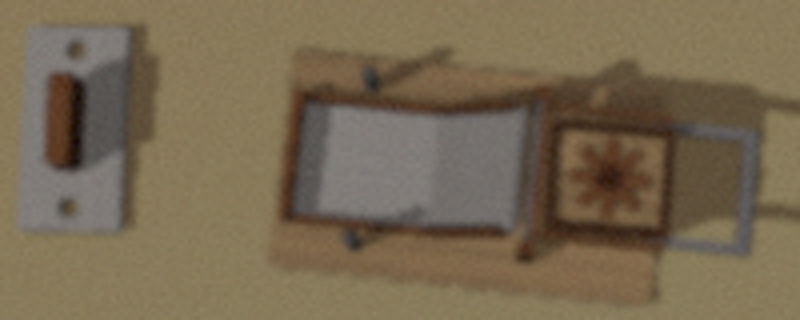

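View pics/c2.png

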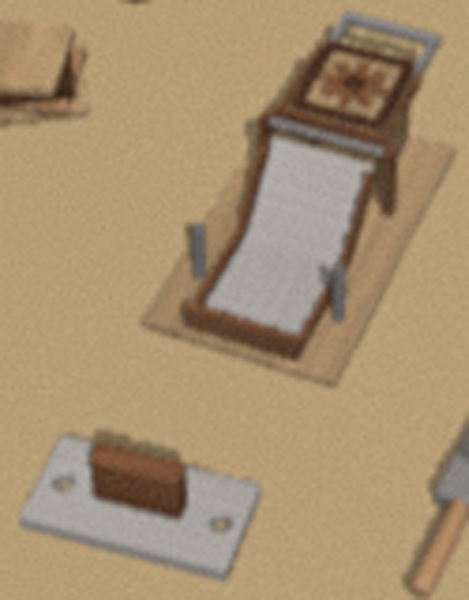

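```bash
cat > fit.py <<'E'
from h import *
from scipy.optimize import least_squares
T,S=load('top'),load('side')
tp=lambda a,b:np.array([142+(a+.5)/4-.5,143+(b+.5)/4-.5])
sp=lambda a,b:np.array([160+(a+.5)/3.75-.5,145+(b+.5)/3.75-.5])
def W(p,q): c,s=np.cos(p[2]),np.sin(p[2]); return np.array([p[0]+c*q[0]-s*q[1],p[1]+s*q[0]+c*q[1],q[2]])
obs=[(T,tp(370,74),(62,130,70)),(T,tp(349,235),(-62,130,70)),(S,sp(197,226),(62,130,70)),(S,sp(337,268),(-62,130,70)),
(T,tp(750,190),(0,-156,76)),(S,sp(392,28),(0,-156,76))]
f=lambda p:np.concatenate([proj(c,W(p,q))-u for c,u,q in obs])
r=least_squares(f,[550,0,0.05],loss='soft_l1');print('jig',r.x);print(f(r.x).reshape(-1,2).round(2))
P=r.x
for n,q in dict(bar=(0,-156,76),hinge=(0,0,80),bed=(0,130,8)).items(): print(n,W(P,q).round(1))
o2=[(T,tp(76,48),(62,0,12)),(T,tp(68,206),(-62,0,12)),(S,sp(64,484),(62,0,12)),(S,sp(221,524),(-62,0,12)),
(T,tp(61,120),(0,0,62)),(S,sp(140,462),(0,0,62))]
g=lambda p:np.concatenate([proj(c,W(p,q))-u for c,u,q in o2])
r=least_squares(g,[550,250,0],loss='soft_l1');print('plate',r.x);print(g(r.x).reshape(-1,2).round(2))
for n,o in(('jig',obs[:2]),('pl',o2[:2])): print(n,[atz(T,*u,q[2]).round(1) for _,u,q in o])
a=[tp(553,125),tp(672,130),tp(665,238),tp(550,230)]
print([atz(T,*u,96).round(1) for u in a])
E
python3 fit.py
```

```text
jig [ 4.81920504e+02  6.14185187e+00 -1.16787094e-01]
[[-0.71 -1.3 ]
 [-0.21 -0.08]
 [ 0.45 -1.17]
 [ 1.09 -1.06]
 [-0.76  0.02]
 [ 0.08 -0.09]]
bar [ 463.7 -148.8   76. ]
hinge [481.9   6.1  80. ]
bed [497.1 135.3   8. ]
plate [ 5.27966171e+02  3.61090514e+02 -2.78544356e-02]
[[-0.41  0.12]
 [-0.34  0.16]
 [ 0.4  -0.67]
 [ 0.57 -0.51]
 [-1.44 -1.06]
 [-0.13 -0.44]]
jig [array([554.7, 125.9,  70. ]), array([435.3, 141.9,  70. ])]
pl [array([590.3, 358.1,  12. ]), array([466.5, 361.8,  12. ])]
[array([510.3,  -7.2,  96. ]), array([505.5, -92.9,  96. ]), array([427.4, -85.6,  96. ]), array([434.2,  -3.5,  96. ])]
```

Jig and plate fits agree to about 1–2 px. I'll turn the jaws to the press y axis and move above the bar.

Request:
{"fn": "send_rows", "kwargs": {"moves": [[0,0,0,0.094],[0,0,0,0.094],[0,0,0,0.094],[0,0,0,0.095],[1.99,-4.25,0.3,0],[1.99,-4.25,0.3,0],[1.99,-4.25,0.3,0],[1.99,-4.25,0.3,0],[1.99,-4.25,0.3,0],[1.99,-4.25,0.3,0],[1.99,-4.25,0.3,0],[1.99,-4.25,0.3,0],[1.99,-4.25,0.3,0],[1.99,-4.25,0.3,0],[1.99,-4.25,0.3,0],[1.99,-4.25,0.3,0],[0,0,0,0],[0,0,0,0]], "jaw": 0, "newtons": 25}}

```text
time: 2.35
tool_pos: [463.2, -150.2, 162.1]
tool_rot: [0.998, -0.059, -0.001, 0.0]
force: [-0.3, -0.1, 0.6]
gripper_width: 42.8
```

```bash
cat >> h.py <<'E'
from scipy.spatial.transform import Rotation as Ro
def go(x,y,z):
    s=arm.read_state();R=Ro.from_quat(s['tool_rot']).as_matrix()
    print('t',s['time'],'pos',s['tool_pos'].round(1) if hasattr(s['tool_pos'],'round') else s['tool_pos'],'phi',np.arctan2(R[1,0],R[0,0]).round(4),'w',s['gripper_width'],'F',np.round(s['force'],1))
    print('tool delta cm',(R.T@(np.array([x,y,z])-s['tool_pos'])/10).round(2))
E
python3 -c "
from h import *
go(463.7,-148.8,57)"
```

```text
t 2.35 pos [ 463.2 -150.2  162.1] phi -0.1175 w 42.77596043716195 F [-0.3 -0.1  0.6]
tool delta cm [ 0.05 -0.15 10.5 ]
```

Request:
{"fn": "send_rows", "kwargs": {"moves": [[0.05,-0.15,2.5,0],[0,0,2.5,0],[0,0,2.5,0],[0,0,2.0,0],[0,0,1.0,0],[0,0,0,0]]}}

```text
time: 3.1
tool_pos: [463.7, -149.0, 57.0]
tool_rot: [0.998, -0.059, -0.001, 0.0]
force: [-0.7, 0.2, 0.3]
gripper_width: 42.9
```

Request:
{"fn": "send_rows", "kwargs": {"moves": [[0,0,0,0],[0,0,0,0],[0,0,0,0],[0,0,0,0],[0,0,0,0],[0,0,0,0]], "jaw": -1, "newtons": 25}}

```text
time: 3.85
tool_pos: [464.4, -148.2, 57.4]
tool_rot: [0.998, -0.059, -0.0, 0.0]
force: [-0.5, 0.1, -0.5]
gripper_width: 0.1
```

```bash
python3 -c "
from h import *
go(463.7,-148.8,57)
th0=np.arctan2(-4,156) 
prev=None
for t in [0,.1,.2,.3,.4,.5,.6,.7,.8,.9,1,1.1,1.2,1.3,1.4,1.5,1.6,1.7,1.8,1.9,1.95]:
    a=t-.0256; p=np.array([-156.05*np.cos(a),156.05*np.sin(a)])
    if prev is not None: d=(p-prev)/10; print(t,'rows y,z',(-d).round(2))
    prev=p
c=snap('side','s1.png'); cv2.imwrite('pics/s1c.png',cv2.resize(c['img'][100:260,180:340],None,fx=3.5,fy=3.5,interpolation=cv2.INTER_CUBIC))"
```

```text
t 3.85 pos [ 464.4 -148.2   57.4] phi -0.1172 w 0.07697699111885764 F [-0.5  0.1 -0.5]
tool delta cm [-0.07  0.07  0.04]
0.1 rows y,z [-0.04 -1.56]
0.2 rows y,z [-0.19 -1.55]
0.3 rows y,z [-0.35 -1.52]
0.4 rows y,z [-0.5  -1.48]
0.5 rows y,z [-0.64 -1.42]
0.6 rows y,z [-0.78 -1.35]
0.7 rows y,z [-0.91 -1.27]
0.8 rows y,z [-1.03 -1.17]
0.9 rows y,z [-1.15 -1.06]
1 rows y,z [-1.25 -0.94]
1.1 rows y,z [-1.33 -0.81]
1.2 rows y,z [-1.41 -0.67]
1.3 rows y,z [-1.47 -0.53]
1.4 rows y,z [-1.51 -0.38]
1.5 rows y,z [-1.54 -0.23]
1.6 rows y,z [-1.56 -0.07]
1.7 rows y,z [-1.56  0.08]
1.8 rows y,z [-1.54  0.24]
1.9 rows y,z [-1.51  0.39]
1.95 rows y,z [-0.74  0.25]
```

View pics/s1c.png

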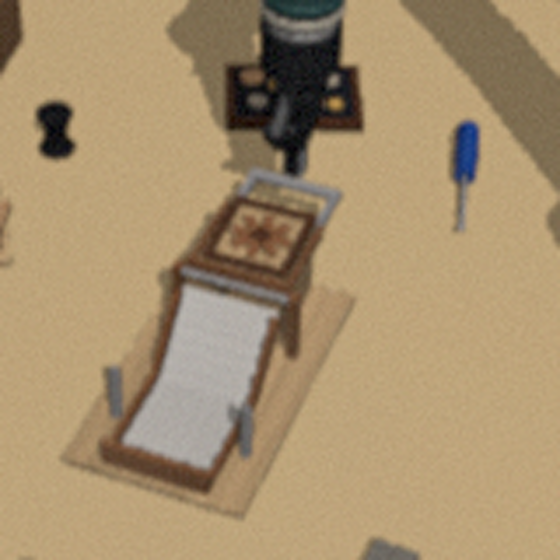

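Run:
```python
from h import *
S=load('side'); f=lambda p:((proj(S,p)-[180,100]+.5)*3.5-.5).round(0)
print('tcp',f([464.4,-148.2,57.4]),'grasp',f([464.4,-148.2,76]),'hinge',f([482,6,80]),'pins',f([558.6,128,70]),f([435.5,142.5,70]))
c=snap('top'); print(((proj(c,[464.4,-148.2,76])-[142,143]+.5)*4-.5))
a=c['img'][143:223,242:362];cv2.imwrite('pics/t1c.png',cv2.resize(a,None,fx=6,fy=6,interpolation=cv2.INTER_CUBIC))
```

```text
tcp [295. 198.] grasp [295. 184.] hinge [237. 280.] pins [115. 364.] [248. 404.]
[746.10414775 189.20602559]
```

View pics/t1c.png

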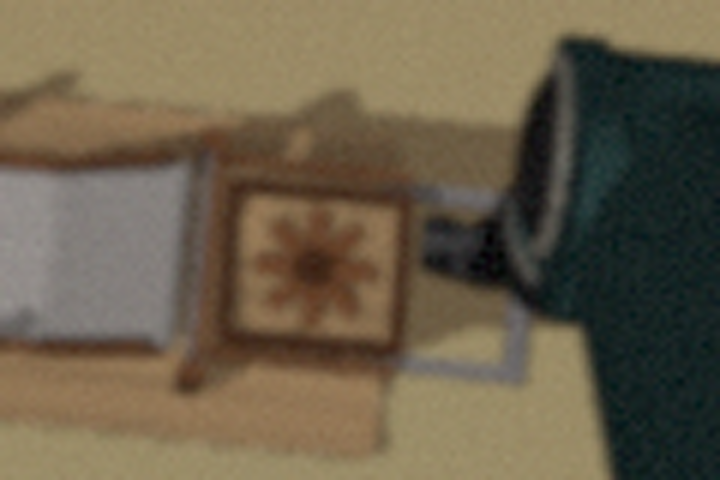

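Run:
```python
from h import *
T,S=load('top'),load('side'); o=[]
for c,(u0,v0),k in((T,(270,120),4),(S,(215,70),4)):
    im=cv2.resize(c['img'][v0:v0+140,u0:u0+100],None,fx=k,fy=k,interpolation=cv2.INTER_CUBIC)
    im=np.clip(im*1.6,0,255).astype(np.uint8)
    for z,col in((57,(0,0,255)),(76,(0,255,0)),(130,(255,0,0)),(200,(255,0,255))):
        p=(proj(c,[464.4,-148.2,z])-[u0,v0]+.5)*k-.5; cv2.circle(im,tuple(int(round(a)) for a in p),3,col,1)
    o.append(im)
cv2.imwrite('pics/dbg.png',np.hstack(o))
print(proj(load('side'),[167,-628,198]))
s=arm.read_state();print(s['q'],s['tool_pos'])
```

```text
[370.10196164  64.13146364]
[ 0.4095187   0.42017371 -0.20189167  2.08856447  0.13651269  0.64505869
 -1.57262766] [ 464.40639729 -148.2125431    57.33235883]
```

View pics/dbg.png

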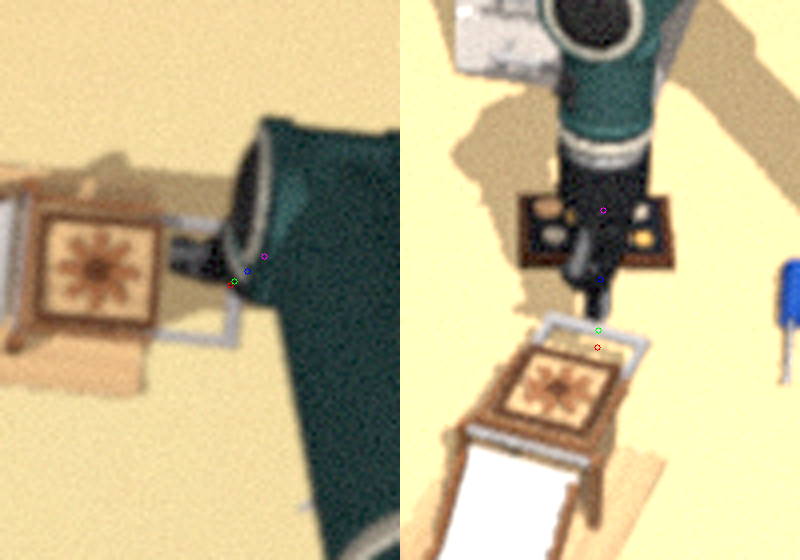

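Run:
```python
from h import *
S=load('side'); im0=cv2.imread('pics/side0.png')
print('base',proj(S,[0,0,0]),proj(load('top'),[0,0,0]))
u0,v0,k=330,0,5
im=cv2.resize(im0[v0:v0+110,u0:u0+80],None,fx=k,fy=k,interpolation=cv2.INTER_CUBIC)
u1,v1=215,100
im2=cv2.resize(S['img'][v1:v1+110,u1:u1+80],None,fx=k,fy=k,interpolation=cv2.INTER_CUBIC)
o=[]
for im,p0,(u,v) in((im,[166.7,-627.7,197.5],(u0,v0)),(im2,[464.4,-148.2,57.4],(u1,v1))):
    im=np.clip(im*2.2,0,255).astype(np.uint8)
    for dz,col in((0,(0,0,255)),(19,(0,255,0)),(73,(255,0,0)),(143,(255,0,255))):
        p=(proj(S,np.array(p0)+[0,0,dz])-[u,v]+.5)*k-.5; cv2.circle(im,tuple(int(round(a)) for a in p),3,col,1)
    o.append(im)
cv2.imwrite('pics/dbg2.png',np.hstack(o))
```

```text
base [396.51273629 225.71692331] [279.08294096 349.26874587]
```

View pics/dbg2.png

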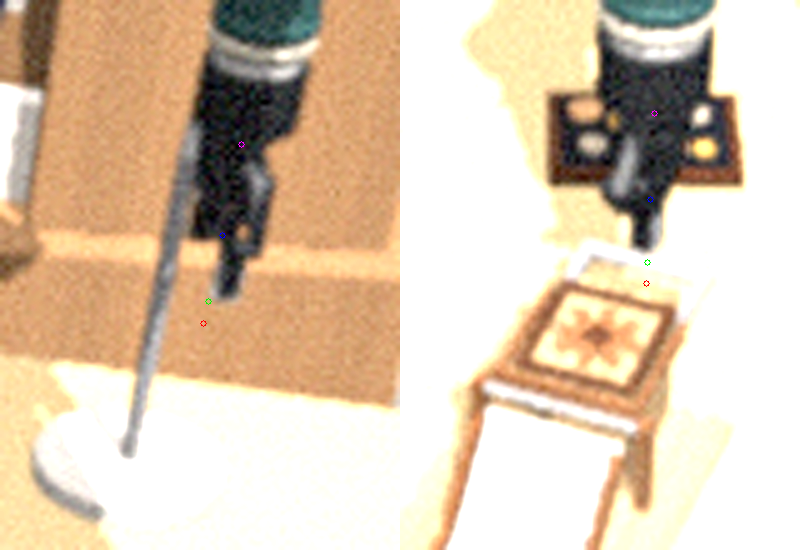

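Comparing both views, the finger tips are seen about 30 mm higher than the reported TCP z, just above the bar. That explains the empty grip (width 0). I'll open, go lower in small steps and watch the force.

Request:
{"fn": "send_rows", "kwargs": {"moves": [[0,0,0,0],[0,0,0,0],[0,0,0,0],[-0.05,0.07,0.5,0],[0,0,0.5,0],[0,0,0.5,0],[0,0,0,0]], "jaw": 0}}

```text
time: 4.82
tool_pos: [463.4, -148.7, 41.8]
tool_rot: [0.998, -0.059, -0.001, -0.0]
force: [0.4, 0.1, 0.3]
gripper_width: 43.0
```

Request:
{"fn": "send_rows", "kwargs": {"moves": [[0,0,0.5,0],[0,0,0.5,0],[0,0,0.4,0],[0,0,0,0]]}}

```text
time: 5.32
tool_pos: [463.6, -148.8, 28.0]
tool_rot: [0.998, -0.059, -0.0, -0.0]
force: [-0.5, 0.0, -0.1]
gripper_width: 42.5
```

Request:
{"fn": "send_rows", "kwargs": {"moves": [[0,0,0,0],[0,0,0,0],[0,0,0,0],[0,0,0,0],[0,0,0,0],[0,0,0,0]], "jaw": -1, "newtons": 25}}

```text
time: 6.08
tool_pos: [464.0, -148.5, 28.5]
tool_rot: [0.998, -0.058, 0.0, -0.0]
force: [0.1, 2.8, 4.2]
gripper_width: 10.8
```

Request:
{"fn": "send_rows", "kwargs": {"moves": [[0,-0.02,-0.78,0],[0,-0.02,-0.78,0],[0,-0.1,-0.78,0],[0,-0.1,-0.78,0],[0,-0.35,-1.52,0],[0,-0.5,-1.48,0],[0,-0.64,-1.42,0],[0,0,0,0]]}}

```text
time: 7.08
tool_pos: [466.0, -132.2, 105.1]
tool_rot: [0.998, -0.059, 0.001, 0.001]
force: [1.2, -1.6, -0.4]
gripper_width: 10.8
```

Run:
```python
from h import *
c=snap('side','s2.png'); go(480,0,200)
cv2.imwrite('pics/s2c.png',cv2.resize(c['img'][85:285,190:340],None,fx=2.8,fy=2.8,interpolation=cv2.INTER_CUBIC))
```

```text
t 7.125 pos [ 466.  -132.5  104.5] phi -0.1177 w 10.924073149723736 F [ 0.9 -3.8 -0.6]
tool delta cm [ -0.16 -13.31  -9.56]
```

View pics/s2c.png

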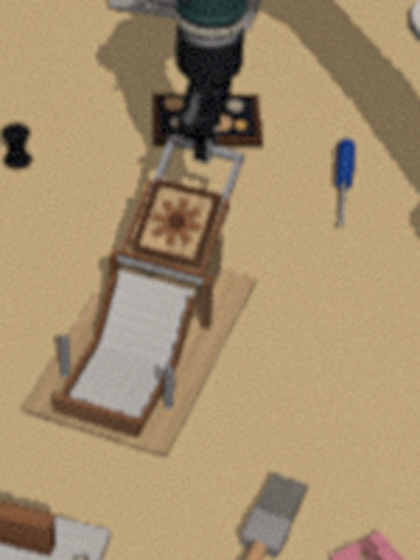

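The bar is gripped at (200,150), the flap is swinging up and the plaque is in place. I'll carry on along the arc.

Request:
{"fn": "send_rows", "kwargs": {"moves": [[0,-0.78,-1.35,0],[0,-0.91,-1.27,0],[0,-1.03,-1.17,0],[0,-1.15,-1.06,0],[0,-1.25,-0.94,0],[0,-1.33,-0.81,0],[0,-1.41,-0.67,0],[0,-0.74,-0.27,0],[0,-0.73,-0.26,0],[0,-0.76,-0.19,0],[0,-0.75,-0.19,0],[0,0,0,0]]}}

```text
time: 8.62
tool_pos: [479.1, -25.3, 187.7]
tool_rot: [0.998, -0.059, 0.001, 0.001]
force: [-4.0, -3.9, 16.7]
gripper_width: 10.7
```

Request:
{"fn": "send_rows", "kwargs": {"moves": [[0,-0.77,-0.12,0],[0,-0.77,-0.11,0],[0,-0.78,-0.04,0],[0,-0.78,-0.03,0],[0,-0.52,0.02,0],[0,-0.52,0.03,0],[0,-0.52,0.03,0],[0,0,0,0]]}}

```text
time: 9.62
tool_pos: [484.7, 22.4, 188.5]
tool_rot: [0.998, -0.058, 0.001, 0.0]
force: [-0.2, 0.2, 5.8]
gripper_width: 10.7
```

Request:
{"fn": "send_rows", "kwargs": {"moves": [[0,-0.52,0.07,0],[0,-0.51,0.08,0],[0,-0.51,0.09,0],[0,-0.5,0.12,0],[0,-0.5,0.13,0],[0,-0.5,0.14,0],[0,0,0,0],[0,0,0,0],[0,0,0,0],[0,0,0,0]]}}

```text
time: 10.88
tool_pos: [488.1, 52.7, 181.4]
tool_rot: [0.998, -0.059, 0.0, -0.0]
force: [5.4, -0.8, 0.3]
gripper_width: 10.7
```

Run:
```python
from h import *
go(480,0,200); a=snap('top')['img'];c=snap('side')['img']
z=lambda im,u,v,w,h,k:cv2.resize(im[v:v+h,u:u+w],None,fx=k,fy=k,interpolation=cv2.INTER_CUBIC)
cv2.imwrite('pics/x3.png',np.hstack([z(a,200,140,140,90,2.8),z(c,180,115,140,90*1,2.8)]) )
cv2.imwrite('pics/x3.png',np.hstack([z(a,200,130,130,130,3),z(c,190,110,130,130,3)]))
```

```text
t 10.875 pos [488.1  52.7 181.4] phi -0.1172 w 10.681219921681555 F [ 5.4 -0.8  0.3]
tool delta cm [-0.19  5.33 -1.87]
```

View pics/x3.png

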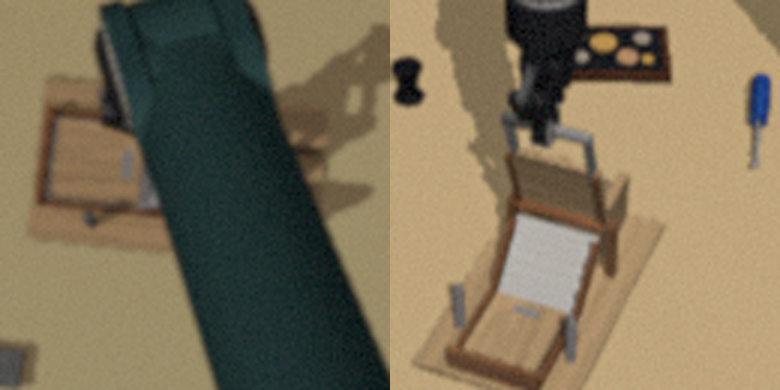

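The plaque lies in the bed, back with hanger up. I'll swing the flap back along the same arc.

Request:
{"fn": "send_rows", "kwargs": {"moves": [[0,1.51,-0.39,0],[0,1.54,-0.24,0],[0,1.56,-0.08,0],[0,1.56,0.07,0],[0,1.54,0.23,0],[0,1.51,0.38,0],[0,1.47,0.53,0],[0,1.41,0.67,0],[0,1.33,0.81,0],[0,1.25,0.94,0],[0,1.15,1.06,0],[0,1.03,1.17,0],[0,0.91,1.27,0],[0,0.78,1.35,0],[0,0.64,1.42,0],[0,0.5,1.48,0],[0,0.35,1.52,0],[0,0.19,1.55,0],[0,0,0,0]]}}

```text
time: 13.35
tool_pos: [463.3, -148.2, 42.7]
tool_rot: [0.998, -0.058, -0.001, -0.0]
force: [-2.6, 2.2, -1.2]
gripper_width: 10.7
```

```bash
python3 -c "
from h import *
go(464,-148.5,28.5)"
```

```text
t 13.35 pos [ 463.3 -148.2   42.7] phi -0.1168 w 10.708386399037627 F [-2.6  2.2 -1.2]
tool delta cm [0.08 0.03 1.42]
```

Request:
{"fn": "send_rows", "kwargs": {"moves": [[0,0,0.5,0],[0,0.03,0.5,0],[0,0,0.4,0],[0,0,0,0]]}}

```text
time: 13.85
tool_pos: [463.5, -148.4, 30.4]
tool_rot: [0.998, -0.059, -0.0, -0.0]
force: [-5.3, 3.5, 5.0]
gripper_width: 11.0
```

Request:
{"fn": "send_rows", "kwargs": {"moves": [[0,0,0,0],[0,0,0,0],[0,0,0,0],[0,0,0,0],[0,0,-1.5,0],[0,0,-3,0],[0,0,-4,0],[0,0,-4,0],[0,0,-2,0],[0,0,0,0]], "jaw": 0}}

```text
time: 15.1
tool_pos: [465.2, -149.2, 177.4]
tool_rot: [0.998, -0.059, 0.002, 0.001]
force: [-0.5, 0.7, -0.9]
gripper_width: 43.0
```

Run:
```python
from h import *
go(528,361,160); a=snap('top')['img'];c=snap('side')['img']
z=lambda im,u,v,w,h,k:cv2.resize(im[v:v+h,u:u+w],None,fx=k,fy=k,interpolation=cv2.INTER_CUBIC)
# top: bed region + flap ; side: pins
A=z(a,205,150,130,70,6)
B=z(c,200,170,65,45,6);C=z(c,160,255,65,45,6)
im=np.vstack([A[:, :780],np.hstack([B,C])[:,:780]]);im=np.clip(im*1.3,0,255).astype(np.uint8);print(im.shape)
cv2.imwrite('pics/x4.png',cv2.resize(im,None,fx=.85,fy=.85) if im.shape[0]>600 else im)
```

```text
t 15.1 pos [ 465.2 -149.2  177.4] phi -0.1173 w 43.01108649843716 F [-0.5  0.7 -0.9]
tool delta cm [  0.26 -51.4    1.68]
(690, 780, 3)
```

View pics/x4.png

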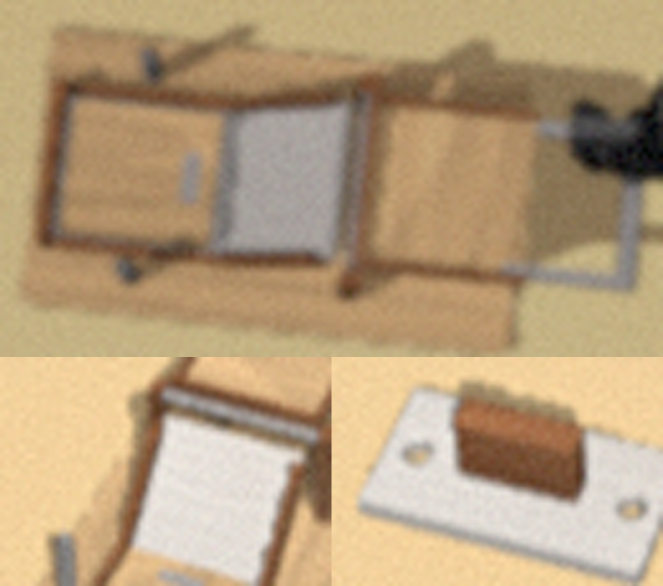

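```bash
cat > fit2.py <<'E'
from h import *
from scipy.optimize import least_squares
def W(p,q): c,s=np.cos(p[2]),np.sin(p[2]); return np.array([p[0]+c*q[0]-s*q[1],p[1]+s*q[0]+c*q[1],q[2]])
def blob(im,m,u,v,r):
    u,v=int(round(u)),int(round(v)); s=m[v-r:v+r+1,u-r:u+r+1]; y,x=np.mgrid[v-r:v+r+1,u-r:u+r+1]
    n,l,st,ce=cv2.connectedComponentsWithStats(s.astype(np.uint8)); 
    best=max(range(1,n),key=lambda i:st[i,4]); k=l==best
    return x[k].mean(),y[k].mean(),k.sum()
if __name__=='__main__':
    P=[481.9,6.1,-.1168]; obs=[]
    for n in('top','side'):
        c=load(n); im=cv2.GaussianBlur(c['img'],(0,0),.7).astype(float); m=im[...,2]/(im[...,0]+1)
        for x in(62,-62):
            e=proj(c,W(P,(x,130,40))); u,v,k=blob(im,m<1.15,*e,6)
            print(n,x,'exp',e.round(1),'found',round(u,1),round(v,1),k); obs.append((c,np.array([u,v]),(x,130,40)))
            print(np.round(m[int(e[1])-5:int(e[1])+6,int(e[0])-5:int(e[0])+6],1)) if n=='top' else 0
    f=lambda p:np.concatenate([proj(c,W(p,q))-u for c,u,q in obs])
    r=least_squares(f,P);print(r.x,f(r.x).reshape(-1,2).round(2),'bed',W(r.x,(0,130,8)))
E
python3 fit2.py
```

```text
top 62 exp [234.  161.8] found 234.0 162.5 2
[[1.6 1.6 1.6 1.6 1.6 1.5 1.5 1.5 1.5 1.5 1.5]
 [1.7 1.6 1.7 1.6 1.6 1.6 1.6 1.6 1.6 1.6 1.5]
 [1.7 1.7 1.7 1.7 1.6 1.6 1.6 1.6 1.6 1.6 1.6]
 [1.7 1.7 1.7 1.6 1.6 1.5 1.5 1.6 1.6 1.6 1.6]
 [1.7 1.7 1.7 1.6 1.5 1.3 1.3 1.4 1.6 1.6 1.7]
 [1.7 1.7 1.7 1.6 1.4 1.2 1.2 1.3 1.5 1.6 1.7]
 [1.7 1.7 1.6 1.6 1.5 1.3 1.1 1.2 1.5 1.6 1.7]
 [1.7 1.7 1.6 1.6 1.5 1.3 1.1 1.2 1.4 1.6 1.7]
 [1.7 1.7 1.7 1.6 1.5 1.4 1.2 1.2 1.4 1.6 1.7]
 [1.7 1.7 1.7 1.7 1.6 1.5 1.4 1.4 1.5 1.6 1.7]
 [1.9 1.9 1.8 1.8 1.7 1.6 1.6 1.6 1.6 1.7 1.7]]
top -62 exp [229.4 202.4] found 229.0 202.0 1
[[1.6 1.6 1.6 1.6 1.6 1.6 1.7 1.7 1.7 1.6 1.6]
 [1.8 1.8 1.8 1.8 1.9 1.8 1.8 1.8 1.8 1.7 1.6]
 [1.8 1.8 1.8 1.9 1.9 1.9 1.9 2.  2.  1.9 1.8]
 [1.8 1.8 1.7 1.7 1.6 1.6 1.7 1.9 1.9 1.9 1.8]
 [1.7 1.7 1.6 1.5 1.3 1.3 1.4 1.6 1.8 1.8 1.8]
 [1.7 1.7 1.6 1.5 1.3 1.1 1.2 1.4 1.6 1.7 1.7]
 [1.7 1.7 1.6 1.5 1.3 1.2 1.2 1.3 1.5 1.6 1.7]
 [1.7 1.7 1.7 1.6 1.4 1.3 1.3 1.4 1.6 1.7 1.7]
 [1.7 1.7 1.7 1.6 1.6 1.5 1.5 1.6 1.6 1.7 1.7]
 [1.7 1.7 1.7 1.7 1.7 1.6 1.6 1.6 1.7 1.7 1.7]
 [1.7 1.7 1.7 1.7 1.7 1.7 1.7 1.7 1.7 1.7 1.7]]
side 62 exp [213.  210.5] found 212.5 211.2 25
side -62 exp [250.4 221.8] found 249.6 222.0 28
[ 4.82105570e+02  7.34143190e+00 -1.19598781e-01] [[-0.35 -0.85]
 [-0.1   0.18]
 [ 0.24 -0.5 ]
 [ 0.51  0.16]] bed [497.6163728  136.41278817   8.        ]
```

Run:
```python
from fit2 import *
P=[482.1,7.3,-.1196]; obs=[]
for n in('top','side'):
    c=load(n); im=cv2.GaussianBlur(c['img'],(0,0),.7).astype(float); m=im[...,2]/(im[...,0]+1)
    for x in(62,-62):
        e=proj(c,W(P,(x,130,40))); u,v,k=blob(im,m<(1.42 if n=='top' else 1.25),*e,7 if n=='side' else 5); obs.append((c,np.array([u,v]),(x,130,40))); print(n,x,round(u,2),round(v,2),k)
f=lambda p:np.concatenate([proj(c,W(p,q))-u for c,u,q in obs])
r=least_squares(f,P);print(r.x,f(r.x).reshape(-1,2).round(2).tolist(),'bed',W(r.x,(0,130,8)))
# plate
c=load('top'); im=cv2.GaussianBlur(c['img'],(0,0),.5).astype(float); m=im[...,2]/(im[...,0]+1)
s=(m<1.3)[140:212,140:182]; n,l,st,ce=cv2.connectedComponentsWithStats(s.astype(np.uint8)); i=1+st[1:,4].argmax()
cn=cv2.findContours((l==i).astype(np.uint8),0,1)[0][0].reshape(-1,2)+[140,140]
w=np.array([atz(c,u,v,12)[:2] for u,v in cn],np.float32); print('plate rect',cv2.minAreaRect(w))
o=[]
for n in('top','side'):
    c=load(n); im=cv2.GaussianBlur(c['img'],(0,0),.6).astype(float); m=im[...,2]/(im[...,0]+1)
    for x in(62,-62):
        e=proj(c,W([528,361,-.028],(x,0,12))); u0,v0=np.round(e).astype(int)
        y,xx=np.mgrid[v0-3:v0+4,u0-3:u0+4]; g=np.clip(m[v0-3:v0+4,u0-3:u0+4]-1.25,0,None)
        q=np.array([(xx*g).sum(),(y*g).sum()])/g.sum(); o.append((c,q,(x,0,12))); print(n,e.round(1),q.round(2))
g=lambda p:np.concatenate([proj(c,W(p,q))-u for c,u,q in o])
r=least_squares(g,[528,361,0]);print('plate',r.x,g(r.x).reshape(-1,2).round(2).tolist())
```

```text
top 62 234.12 162.53 17
top -62 229.38 202.54 13
side 62 212.43 211.55 42
side -62 249.79 221.87 47
[ 4.82889024e+02  6.86825667e+00 -1.09155466e-01] [[-0.57, -0.72], [-0.16, -0.15], [0.41, -0.71], [0.62, 0.06]] bed [497.05107187 136.09455582   8.        ]
plate rect ((526.8895263671875, 358.7847900390625), (83.79492950439453, 163.0443572998047), 88.80848693847656)
top [160.3 154.7] [160.85 155.26]
top [158.3 194.3] [158.94 194.56]
side [177.1 273. ] [176.65 274.  ]
side [219.1 283.8] [218.55 284.89]
plate [ 5.27820423e+02  3.61839685e+02 -2.88025907e-02] [[-0.85, -0.47], [-0.91, -0.22], [0.41, -0.76], [0.55, -0.79]]
```

Request:
{"fn": "send_rows", "kwargs": {"moves": [[0.02,-2.5,0,0],[0.02,-3.8,0,0],[0.02,-3.8,0,0],[0.02,-3.8,0,0],[0.02,-3.8,0,0],[0.02,-3.8,0,0],[0.02,-3.8,0,0],[0.02,-3.8,0,0],[0.02,-3.8,0,0],[0.02,-3.8,0,0],[0.02,-3.8,0,0],[0.02,-3.8,0,0],[0.02,-3.8,0,0],[0.01,-3.36,0,0],[0,0,0,-0.089],[0,0,0,0],[0,0,0,0]]}}

```text
time: 17.32
tool_pos: [526.6, 361.1, 174.1]
tool_rot: [1.0, -0.015, -0.001, 0.001]
force: [0.8, -0.7, 0.0]
gripper_width: 42.9
```

```bash
python3 -c "
from h import *
go(527.9,361.6,0)"
```

```text
t 17.325 pos [526.6 361.1 174.1] phi -0.0304 w 42.895660395769625 F [ 0.8 -0.7  0. ]
tool delta cm [ 0.16 -0.08 17.41]
```

Request:
{"fn": "send_rows", "kwargs": {"moves": [[0.1,-0.05,3,0],[0,0,3,0],[0,0,3,0],[0,0,3,0],[0,0,2.5,0],[0,0,1.5,0],[0,0,0.5,0],[0,0,0.4,0],[0,0,0,0]]}}

```text
time: 18.45
tool_pos: [528.1, 362.6, 6.6]
tool_rot: [1.0, -0.014, 0.0, -0.0]
force: [-0.2, 0.4, -0.0]
gripper_width: 42.6
```

Request:
{"fn": "send_rows", "kwargs": {"moves": [[0,0,0,0],[0,0,0,0],[0,0,0,0],[0,0,0,0],[0,0,0,0],[0,0,0,0]], "jaw": -1, "newtons": 60}}

```text
time: 19.2
tool_pos: [528.3, 362.5, 6.9]
tool_rot: [1.0, -0.014, 0.001, -0.0]
force: [-0.8, -1.6, 5.6]
gripper_width: 18.9
```

```bash
python3 -c "
from h import *
go(527.9,361.6,0)"
```

```text
t 19.2 pos [528.3 362.5   6.9] phi -0.0285 w 18.92924263320617 F [-0.8 -1.6  5.6]
tool delta cm [-0.04  0.09  0.69]
```

Request:
{"fn": "send_rows", "kwargs": {"moves": [[0,0,-0.5,0],[0,0,-1.5,0],[0,0,-2.5,0],[0,0,-2.5,0],[0,0,-2.5,0],[0,0,-1.5,0],[0,0,0,0],[0,0,0,0]]}}

```text
time: 20.2
tool_pos: [527.2, 361.9, 115.0]
tool_rot: [1.0, -0.014, -0.001, 0.001]
force: [0.2, 0.1, -4.5]
gripper_width: 18.9
```

Request:
{"fn": "send_rows", "kwargs": {"moves": [[-0.24,2.26,0,0],[-0.24,2.26,0,0],[-0.24,2.26,0,0],[-0.24,2.26,0,0],[-0.25,2.27,0,0],[-0.24,2.26,0,0],[-0.24,2.26,0,0],[-0.24,2.26,0,0],[-0.24,2.26,0,0],[-0.25,2.27,0,0],[0,0,0,0.044],[0,0,0,0.043],[0,0,0,0],[0,0,0,0]]}}

```text
time: 21.95
tool_pos: [497.1, 136.7, 116.2]
tool_rot: [0.998, -0.057, 0.0, 0.0]
force: [0.5, -0.0, -4.2]
gripper_width: 18.4
```

Run:
```python
from h import *
go(497.2,136.1,30.9); a=snap('top')['img'];c=snap('side')['img']
z=lambda im,u,v,w,h,k:cv2.resize(im[v:v+h,u:u+w],None,fx=k,fy=k,interpolation=cv2.INTER_CUBIC)
cv2.imwrite('pics/x5.png',np.clip(np.hstack([z(a,190,130,65,95,6),z(c,185,150,85,95,6)][0:2])*1.3,0,255)[:600,:800])
```

```text
t 21.95 pos [497.1 136.7 116.2] phi -0.1146 w 18.417355175753272 F [ 0.5 -0.  -4.2]
tool delta cm [0.01 0.06 8.53][ WARN:0@2.151] global loadsave.cpp:1063 imwrite_ Unsupported depth image for selected encoder is fallbacked to CV_8U.
```

View pics/x5.png

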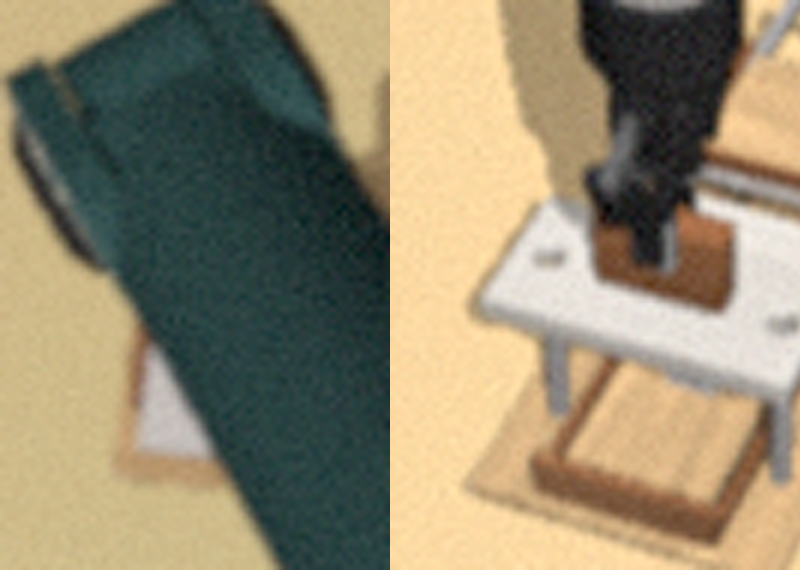

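Run:
```python
from h import *
S=load('side');im=cv2.GaussianBlur(S['img'],(0,0),.6).astype(float);m=im[...,2]/(im[...,0]+1)
H=[]
for u,v in((211.5,192.8),(250.7,203.8)):
    u0,v0=round(u),round(v);y,x=np.mgrid[v0-3:v0+4,u0-4:u0+5]
    I=im.sum(2)[v0-3:v0+4,u0-4:u0+5];print(I.round(0).astype(int))
    g=np.clip(np.percentile(I,60)-40-I,0,None);q=((x*g).sum()/g.sum(),(y*g).sum()/g.sum());print(np.round(q,2));H.append(q)
h=[atz(S,*q,121.3) for q in H]; p=[atz(S,*q,40) for q in((212.43,211.55),(249.79,221.87))]
for n,k in(('plate',h),('pins',p)): d=k[0]-k[1];print(n,((k[0]+k[1])/2).round(1),'yaw',np.arctan2(d[1],d[0]).round(3),'len',np.hypot(*d[:2]).round(1))
p=[atz(S,*q,12) for q in((176.65,274),(218.55,284.89))];print('plate start side-only',np.mean(p,0).round(1))
```

```text
[[515 518 518 522 512 507 520 528 518]
 [512 485 476 476 464 463 491 519 527]
 [491 446 423 413 397 404 462 513 531]
 [487 434 407 395 383 402 468 514 531]
 [505 471 452 447 441 460 498 523 531]
 [517 511 508 504 504 512 519 523 523]
 [526 523 524 524 527 524 525 525 526]]
[211.41 192.69]
[[510 515 517 517 506 503 502 512 521]
 [502 485 480 475 452 448 477 508 513]
 [479 441 422 409 386 393 448 502 510]
 [472 431 403 386 372 381 451 501 504]
 [491 461 435 417 423 438 484 502 473]
 [510 494 484 475 486 498 510 494 436]
 [515 509 510 510 514 518 512 470 405]]
[250.98 204.04]
plate [496.4 139.8 121.3] yaw -0.111 len 125.5
pins [498.1 137.8  40. ] yaw -0.086 len 122.1
plate start side-only [528.2 364.6  12. ]
```

Request:
{"fn": "send_rows", "kwargs": {"moves": [[0.08,0.11,1,0],[0,0,1,0],[0,0,1,0],[0,0,0.8,0],[0,0,0.3,0],[0,0,0.2,0],[0,0,0,0]]}}

```text
time: 22.92
tool_pos: [498.0, 135.9, 73.1]
tool_rot: [0.998, -0.058, 0.0, -0.0]
force: [0.4, 0.6, -2.6]
gripper_width: 18.7
```

Request:
{"fn": "send_rows", "kwargs": {"moves": [[0,0,0.2,0],[0,0,0.2,0],[0,0,0.2,0],[0,0,0,0]]}}

```text
time: 23.42
tool_pos: [497.7, 135.8, 66.9]
tool_rot: [0.998, -0.058, -0.0, 0.0]
force: [-0.2, 0.2, -3.4]
gripper_width: 18.6
```

Request:
{"fn": "send_rows", "kwargs": {"moves": [[0,0,0.2,0],[0,0,0.2,0],[0,0,0,0]]}}

```text
time: 23.8
tool_pos: [497.8, 135.8, 62.9]
tool_rot: [0.998, -0.058, -0.0, 0.0]
force: [-0.5, 0.0, -4.0]
gripper_width: 18.9
```

Underside is about 56 mm up, below the pins' taper, with no side force, so both pins are in the holes. I'll lower it the rest of the way.

Request:
{"fn": "send_rows", "kwargs": {"moves": [[0,0,0.4,0],[0,0,0.4,0],[0,0,0.4,0],[0,0,0.4,0],[0,0,0,0]]}}

```text
time: 24.42
tool_pos: [497.7, 135.8, 46.7]
tool_rot: [0.998, -0.058, -0.0, 0.0]
force: [-0.4, -0.4, -3.7]
gripper_width: 18.6
```

Request:
{"fn": "send_rows", "kwargs": {"moves": [[0,0,0.4,0],[0,0,0.4,0],[0,0,0.3,0],[0,0,0.2,0],[0,0,0,0]]}}

```text
time: 25.05
tool_pos: [497.9, 135.9, 33.9]
tool_rot: [0.998, -0.058, -0.0, 0.0]
force: [-0.3, 0.6, -4.6]
gripper_width: 18.6
```

Request:
{"fn": "send_rows", "kwargs": {"moves": [[0,0,0.1,0],[0,0,0.1,0],[0,0,0.1,0],[0,0,0,0]]}}

```text
time: 25.55
tool_pos: [497.9, 135.8, 31.0]
tool_rot: [0.998, -0.058, 0.0, 0.0]
force: [-0.1, -0.4, -4.1]
gripper_width: 18.9
```

Request:
{"fn": "send_rows", "kwargs": {"moves": [[0,0,0.1,0],[0,0,0,0]]}}

```text
time: 25.8
tool_pos: [497.9, 135.8, 30.9]
tool_rot: [0.998, -0.058, 0.0, 0.0]
force: [-3.7, -1.6, 5.4]
gripper_width: 18.5
```

Contact is felt at z 30.9, exactly the predicted seated height. Now I'll let go, rise straight up and back off.

Request:
{"fn": "send_rows", "kwargs": {"moves": [[0,0,0,0],[0,0,0,0],[0,0,0,0],[0,0,0,0],[0,0,-0.5,0],[0,0,-1.5,0],[0,0,-3,0],[0,0,-4,0],[0,0,-4,0],[0,0,-3,0],[0,5,0,0],[0,5,0,0],[0,5,0,0],[0,5,0,0],[0,5,0,0],[0,0,0,0],[0,0,0,0]], "jaw": 0}}

```text
time: 27.92
tool_pos: [469.3, -111.9, 190.8]
tool_rot: [0.998, -0.057, 0.001, -0.0]
force: [-0.5, 0.6, 0.1]
gripper_width: 42.8
```

Run:
```python
from h import *
go(0,0,0)
T=snap('top','tf.png');S=snap('side','sf.png')
for n,c in(('top',T),('side',S)):
    o=cv2.imread('pics/%s0.png'%n);im=cv2.GaussianBlur(c['img'],(0,0),.5).astype(float);m=im[...,2]/(im[...,0]+1)
    p=proj(c,[497.2,136,36]).round().astype(int);r=36
    s=((m<1.3)&(im.sum(2)>200))[p[1]-r:p[1]+r,p[0]-r:p[0]+r];k,l,st,ce=cv2.connectedComponentsWithStats(s.astype(np.uint8));i=1+st[1:,4].argmax()
    cn=cv2.findContours((l==i).astype(np.uint8),0,1)[0];cn=max(cn,key=len).reshape(-1,2)+p-r
    print(n,'plate rect at z=36',cv2.minAreaRect(np.array([atz(c,u,v,36)[:2] for u,v in cn],np.float32)))
    # bystander regions changed?
    d=cv2.absdiff(cv2.GaussianBlur(o,(0,0),1.5),cv2.GaussianBlur(c['img'],(0,0),1.5)).max(2)
    B=dict(top=dict(panel=(375,148,425,203),jar=(185,98,207,124),spool=(338,95,357,114),brush=(150,238,210,262),driver=(345,232,402,250)),
      side=dict(panel=(243,117,285,138),jar=(136,215,160,243),spool=(188,126,204,146),brush=(266,252,302,304),driver=(306,133,320,168)))[n]
    print({k:int((d[b[1]:b[3],b[0]:b[2]]>35).sum()) for k,b in B.items()})
# flap bar colour at expected down location
c=S;print('bar px',[c['img'][tuple(proj(c,[463.7+x,-148.8-.117*x,80]).round().astype(int)[::-1])].tolist() for x in(-30,0,30)], 'before',[cv2.imread('pics/side0.png')[tuple(proj(c,[463.7+x,-148.8-.117*x,80]).round().astype(int)[::-1])].tolist() for x in(-30,0,30)])
```

```text
t 27.925 pos [ 469.3 -111.9  190.8] phi -0.115 w 42.76131528890942 F [-0.5  0.6  0.1]
tool delta cm [-47.93  -5.72  19.04]
top plate rect at z=36 ((494.36468505859375, 102.71147155761719), (155.3996124267578, 162.5462646484375), 84.38529205322266)
{'panel': 206, 'jar': 0, 'spool': 0, 'brush': 0, 'driver': 747}
side plate rect at z=36 ((493.52447509765625, 84.31867980957031), (205.4608154296875, 163.29153442382812), 83.78884887695312)
{'panel': 139, 'jar': 0, 'spool': 0, 'brush': 0, 'driver': 0}
bar px [[123, 143, 155], [126, 142, 150], [130, 137, 145]] before [[121, 137, 153], [128, 142, 153], [130, 139, 145]]
```

```bash
python3 -c "
from workcell import arm
print(arm.hand_in(), arm.read_state()['time'])"
```

```text
the job is handed in; nothing more can be done
the job is handed in; nothing more can be done
```

The job is done and handed in, at about 28 s on the robot clock. The flap went up and over and the plaque slid into the bed, carved face down. I swung the flap back down, lowered the press plate over both pins onto the plaque, and let go.

**What the last checks showed**
- **Plate:** it slid down the pins with almost no side force. It met the plaque at tool z 30.9, the height I had worked out for seated. Its end edge in the last images fits a centred plate to within a few mm. My rectangle fit also picked up the ramp, so I had no clean reading of how well it is centred or how level it is.
- **Plaque:** the pictures show it in the bed with the hanger side up. I did not measure its position to the millimetre.
- **Flap:** the bar's pixels match those from the start, so it is back down.
- **Other things on the table:** the jar, spool and brush show no change in either view, and the screwdriver none from the side. The panel area differs in both views and the screwdriver area differs from the top. I put this down to the arm and its shadow being there, since I never went near them, but it is not proven.

**What failed or disagreed**
- **First grip on the bar:** it closed on nothing. The finger tips looked about 30 mm higher in the images than the reported tool height, so I worked about 28 mm lower by the reported height for both grasps.
- **Cameras:** the two views disagreed by about 2 mm.

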